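Twist a canister home in a leaning mixer holder

TASK

Pick up the slimmer of the two lidded steel canisters and twist it down into the leaning cup holder of the bench mixer, working it to and fro against the grip of the holder, until its foot sits fully home on the holder's floor; then let go and leave it there. Press only lightly, so that the soft mount under the holder is never squashed by 10 mm or more, and leave the wide canister, the white pot and the tall bottle standing where they are.

Things in the scene. Friction and masses are not known exactly. Their poses are not given: they have to be found in the camera images.
- canister: The slim canister: closed, round, steel, ribbed lid, 48 mm in diameter, 98 mm high, about 0.28 kg, upright on the bench at the start. Its foot tapers from 48 mm at 16 mm height to 41 mm at the bottom. A dark ring at 40 to 42 mm height shows just above the holder's rim when home. Origin: centre of the underside; z up through the lid. Grip 76 mm above the foot: fingertips then clear the rim.
- canister_foot (a point): Centre of the canister's underside (the origin of canister), z up through the lid. Grip the canister with 80 N or more, or it slips when twisted: turning it in the holder takes 0.7 to 1.2 N m.
- wide_canister: Bystander: the wide, lower lidded steel canister, 62 mm in diameter, 80 mm high; it does not fit the holder. Origin: centre of the underside.
- mixer: Bench mixer, fixed: dark foot plate, grey housing, and a head whose cup holder leans 30 degrees from vertical towards the mixer's own -x (roughly towards the robot). Origin at bench level (foot plate spans x -60 to 130 mm, y -65 to 65 mm); z up.
- holder_floor (a point): Centre of the floor in the aluminium cup holder (outside 71 mm, bore 52 mm, 40 mm deep), 105 mm above the bench. z: the holder's axis, out of the mouth. Three sprung rods at 60, 180, 300 degrees about it bulge in to a 45 mm circle 16 to 34 mm above the floor. Pushed straight in, the canister drags with 30 to 45 N; while turned about its axis (to and fro is fine) it sinks under far less.
- holder_mouth (a point): Centre of the holder's mouth, 40 mm out along the axis from holder_floor; same axes.
- mount (a joint): How far the holder has sunk along its axis into its soft mount, in m: 0 at rest, stop at 0.016. It starts to give at about 5 N and takes 1.5 N more per mm, so 10 mm means about 20 N along the axis. It springs back when released.
- pot_white: Bystander: small white paint pot, 55 mm in diameter, 45 mm high. Origin: centre of the underside.
- red_bottle: Bystander: tall capped bottle, 54 mm in diameter, 207 mm high. Origin: centre of the underside.
Mind the look-alikes: they are no part of the job. What is shaped like the canister but blue, purple or red is not meant.

How it is judged:
By the outcome, as a careful person would: the job done as asked, in the order asked, and still so for the second after the job is handed in, with the robot touching nothing.
It also fails if it takes over 58 s, if anything falls off the work surface, if the arm or the gripper's body presses on something with over 40 N, if the wrist force passes 120 N, or if a joint passes its speed limit or range.

ROBOT

A 6-joint arm with a two-finger parallel gripper is mounted at the origin on a cart in front of the work surface, level with it; the furniture and walls round the work are solid. World frame = base frame: x ahead of the robot, y to its left, z up, the work surface at z = 0. Lengths are in mm, angles in rad, forces in N, time in s.
With the tool pointing down it reaches from about 350 to 975 mm from the base axis. Payload 4.9 kg.
Tool frame: the origin (TCP) lies midway between the tips of the shut fingers; the grasp point (between the pads) lies 19 mm behind it; z points along the fingers, y is the line along which they close (so a half turn about z gives the same grasp; the last joint's range is limited). The gripper opens to 85 mm and grips with 20 to 120 N. Pads are 22 mm wide; open, the fingers measure 114 mm over their backs; the gripper's body (76 mm by 85 mm) begins 54 mm behind the grasp point. The pads swing forward as they close: fully open they stand 13 mm farther back than shut.
Start: joints at [1.134, 0.053, 1.613, -0, 1.476, -0.119], TCP at [195.288, 593.687, 231.304] pointing down, gripper open.
Joint ranges: [-3.01, 3.01], [-1.01, 2.22], [0.06, 2.58], [-1.02, 4.17], [0.09, 2.62], [-3.14, 3.14]. Speed limits (rad/s): [2.57, 2.57, 3.14, 3.14, 3.14, 3.14].

INTERFACE

Orientations are given as a unit quaternion [w, x, y, z].
In Python, from workcell import read_state, capture, close_job, silhouettes, tip_of gives the robot as it stands.
- The arm moves only by the tool jog_arm, never from a script. Its argument "increments" is one flat list of numbers, 4 for each row, row after row: the shift along the tool's x, y, z in m, then the turn about the tool's z in degrees. In form: [dx, dy, dz, spin, dx, dy, dz, spin, ...]. A call has 1 to 10 rows; each row shifts and turns the commanded pose from where the row before left it, along the tool's axes as they then stand; what a row does not reach is not made up. A row lasts 1/10 s, in which the tool goes at most 50 mm and 8.59 degrees, less where a joint would pass 70% of its speed; a pose out of reach is approached as far as the arm can. A call is refused whole if a number of a shift passes 0.05 or a number of a turn 8.59, either way. A call with a gripper value outside its range is refused whole. "hand" is the finger opening in m, from 0 to 0.0854, set as the call begins (left out, the last holds). The fingers move at their own pace and stop on an object; "newtons" is the grip in N (left out, the last holds). Time passes only in rows, so rows that do not move let the fingers close. It gives the time, the measured TCP pose, the force, the opening and the grip force at its end, in the units of the state.
- read_state(): the state, without advancing time (a new reading comes with each control period).
- capture(name): name is "side" or "top"; returns a dict with "img" (420x560x3 uint8, red, green, blue), "z_map" (420x560 float32, mm along the optical axis (not along the pixel's ray), 0 where there is no reading), "K" (3x3 intrinsics, pixels), "R" (3x3) and "t" (3): a world point X has camera coordinates R X + t. Camera axes: x right, y down, z forward; pixel columns grow to the right and rows downward; lengths in mm; the calibration is good to about 2 mm. A picture is of the moment at which its call begins.
- close_job(): hands the job in; it is judged then, once.
Trained networks look in the newest picture that a camera, given by its name, has taken for a name from the list of things; names that differ only in an ending like _2 or _b are one class to them, and where a whole thing is asked for, a point or a joint stands for the part that bears it (a point fixed in the world has none). Each returns a list of dicts, best first, with "score" (0 to 1); they miss things now and then, are a little off and sometimes report something else, mostly with a low value. They report only what shows in the picture. A call takes as long as a camera call. They do not tell look-alikes from the thing itself.
- silhouettes(camera, thing): "region" (420x560 bool, what is visible of it) and "extent" ([left, top, right, bottom] in pixels, round what is visible of it).
- tip_of(camera, thing): "xy" ([column, row] in pixels: a listed point, or the origin of a listed thing).
The state is a dict: "t": time; "joint_positions": joint angles; "joint_vel": joint speeds; "effort": joint torques, N m; "tool_pos": TCP position; "tool_rot": TCP orientation; "force": force on the tool from outside, world axes, zero at the start; "moment": the same for the moment, N m; "gripper_width": opening from 0.0 (shut) to 1.0 (fully open); "finger_force": force on a finger pad.
Only numpy, scipy, OpenCV 4.12 (cv2) and the standard library are available. Lean on these libraries where they do the work, as an engineer would, in place of code of your own. Each camera call takes 0.05 s, during which the arm holds its last target. There are 200 camera calls.

## Working session

There is one attempt and no reset: what is moved stays moved. The work goes in short steps, Python scripts to look and compute and a tool call to move; the robot and the scene stay as the last step left them, time stands still between calls to the robot, and variables do not carry over. Pictures are saved under pics/ and viewed, at most 10 in all, crops included, and the job is handed in when it is done.

Besides the shell and the picture viewer there is one more tool, called after "Call:" by a JSON object that holds its "op" and its "data". jog_arm: Moves the arm, as the interface text tells. Its arguments: {"type":"object","properties":{"increments":{"type":"array"},"hand":{"type":"number"},"newtons":{"type":"number"}},"required":["increments"]}

```bash
mkdir -p pics; ls
cat > h.py <<'E'
import numpy as np, cv2
from workcell import *
from scipy.spatial.transform import Rotation as Ro
def cloud(c):
    z=c['z_map'];K=c['K'];v,u=np.indices(z.shape)
    P=np.stack([(u-K[0,2])/K[0,0]*z,(v-K[1,2])/K[1,1]*z,z],-1)
    return (P-c['t'])@c['R'], z>0
def Rq(q): return Ro.from_quat(q,scalar_first=True).as_matrix()
E
python3 - <<'E'
from h import *
s=read_state();print({k:np.round(v,3) for k,v in s.items()})
for n in('side','top'):
    c=capture(n);cv2.imwrite(f'pics/{n}0.png',c['img'][...,::-1])
    X,ok=cloud(c);print(n,'cam at',-c['R'].T@c['t'])
    for th in('canister','wide_canister','mixer','pot_white','red_bottle','holder_mouth'):
        for d in silhouettes(n,th)[:4]:
            m=d['region']&ok; p=X[m]
            print(n,th,round(d['score'],2),d['extent'],np.round(np.percentile(p,[2,50,98],axis=0)).tolist() if len(p) else None)
    for th in('canister_foot','holder_floor','holder_mouth'):
        for d in tip_of(n,th)[:4]:print(n,th,round(d['score'],2),np.round(d['xy'],1))
E
```

```text
pics
{'t': np.float64(0.0), 'joint_positions': array([ 1.134,  0.053,  1.614,  0.   ,  1.476, -0.119]), 'joint_vel': array([-0.001,  0.   ,  0.001, -0.001,  0.   , -0.   ]), 'effort': array([-1.0000e-03, -3.9369e+01, -3.7018e+01, -0.0000e+00,  7.0000e-03,
        0.0000e+00]), 'tool_pos': array([195.032, 593.157, 230.085]), 'tool_rot': array([-0.   ,  0.158,  0.987, -0.001]), 'force': array([ 0.135,  0.461, -0.818]), 'moment': array([ 0.006, -0.017, -0.048]), 'finger_force': np.float64(0.0), 'gripper_width': np.float64(1.001)}
side cam at [964.89985999 173.61224496 924.21410262]
side canister 0.94 [378.1, 254.5, 406.3, 288.0] [[487.0, 208.0, 4.0], [523.0, 229.0, 91.0], [533.0, 253.0, 101.0]]
side canister 0.83 [376.2, 191.9, 402.7, 221.6] [[328.0, 134.0, 21.0], [359.0, 156.0, 89.0], [368.0, 177.0, 101.0]]
side canister 0.64 [341.2, 240.8, 363.8, 272.6] [[506.0, 109.0, 3.0], [541.0, 131.0, 93.0], [551.0, 152.0, 101.0]]
side canister 0.56 [363.0, 216.3, 388.8, 251.4] [[416.0, 135.0, 15.0], [450.0, 157.0, 90.0], [459.0, 179.0, 101.0]]
side wide_canister 0.7 [219.7, 163.6, 244.5, 193.9] 
[... 1454 characters left out ...]
 2.0], [525.0, 124.0, 96.0], [549.0, 149.0, 103.0]]
top wide_canister 0.59 [340.6, 236.4, 370.8, 267.8] [[418.0, -278.0, 24.0], [446.0, -249.0, 80.0], [474.0, -223.0, 85.0]]
top mixer 0.73 [229.3, 141.9, 286.5, 218.2] [[532.0, -73.0, 6.0], [609.0, -9.0, 53.0], [715.0, 59.0, 151.0]]
top pot_white 0.89 [174.2, 145.0, 198.7, 167.9] [[652.0, 143.0, 11.0], [680.0, 168.0, 22.0], [702.0, 191.0, 47.0]]
top red_bottle 0.96 [375.2, 109.0, 413.5, 153.9] [[702.0, -351.0, 13.0], [716.0, -322.0, 148.0], [742.0, -306.0, 209.0]]
top canister_foot 0.96 [161.6 224.6]
top canister_foot 0.72 [204.  217.5]
top holder_floor 0.66 [254.9 178.4]
top holder_floor 0.47 [389.1 138.3]
top holder_mouth 0.62 [256.9 183.7]
```

View images.

Run:
```python
import cv2
i=cv2.imread('pics/side0.png')[150:350,100:420];cv2.imwrite('pics/s1.png',cv2.resize(i,(800,500),interpolation=2))
i=cv2.imread('pics/top0.png')[100:320,120:420];cv2.imwrite('pics/t1.png',cv2.resize(i,(800,587),interpolation=2))
```

```text
(no output)
```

View pics/s1.png

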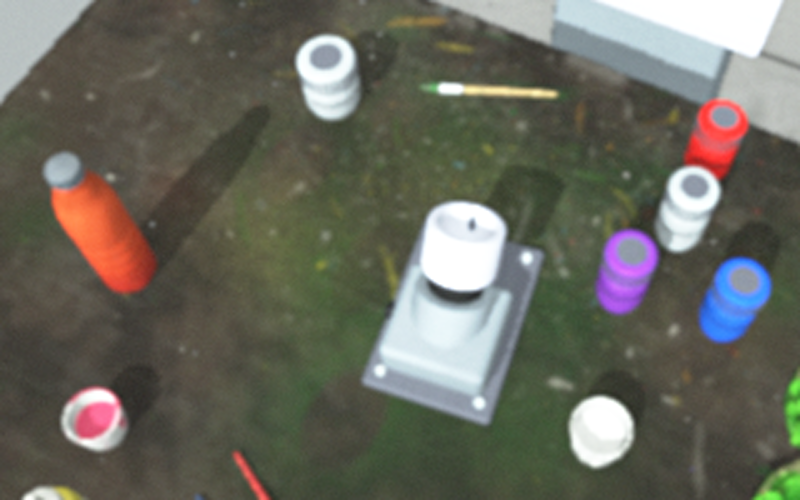

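View pics/t1.png

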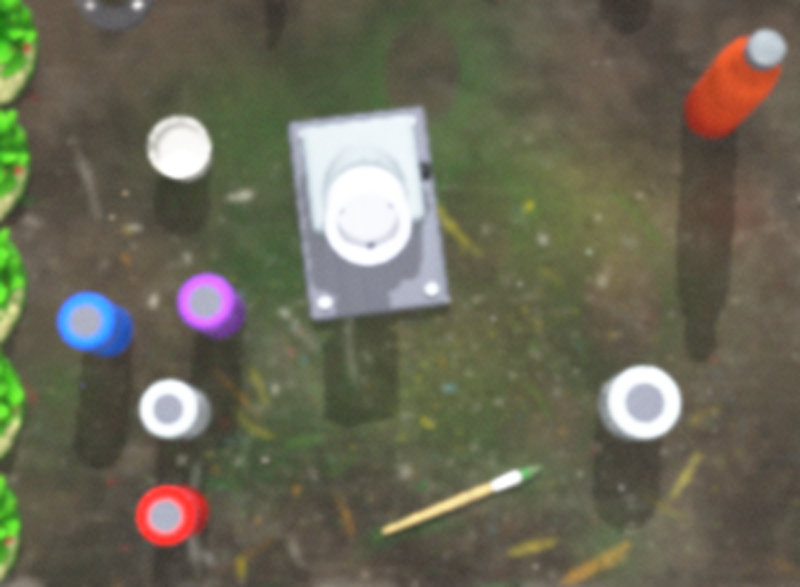

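The picture shows the slim steel canister at about (690,210) in the side crop and (170,410) in the top crop. The red, purple and blue look-alikes stand around it, and the wide canister is at the right in the top crop. The holder rim is at (368,215) in the top crop, leaning towards the robot.

```bash
cat > fit.py <<'E'
from h import *
from scipy.optimize import least_squares
def holder(cs):
    pts=[]
    for c in cs:
        X,ok=cloud(c);P=X[ok]
        pts.append(P[(np.linalg.norm(P-[600,-8,130],axis=1)<75)&(P[:,2]>95)])
    P=np.vstack(pts)
    def sdf(p,P):
        m=np.array([p[0],p[1],p[2]]);yaw,ti=p[3],p[4]
        a=np.array([-np.cos(yaw)*np.sin(ti),-np.sin(yaw)*np.sin(ti),np.cos(ti)])
        d=P-m;h=d@a;r=np.linalg.norm(d-np.outer(h,a),axis=1)
        seg=lambda r0,h0,r1,h1:np.hypot(r-np.clip(r,min(r0,r1),max(r0,r1)),h-np.clip(h,min(h0,h1),max(h0,h1)))
        return np.min([seg(26,0,35.5,0),seg(35.5,-45,35.5,0),seg(26,-40,26,0),seg(0,-40,26,-40)],axis=0)
    f=lambda p:sdf(p,P)
    r=least_squares(f,[600,-8,140,0,.52],loss='soft_l1',f_scale=2,x_scale=[10,10,10,.1,.1])
    e=f(r.x);return r.x,len(P),np.median(e),e.mean()
E
python3 - <<'E'
from fit import *
s=capture('side');t=capture('top')
for cs in([s],[t],[s,t]):
    p,n,a,b=holder(cs);print('mouth',p[:3].round(1),'yaw,tilt deg',np.degrees(p[3:]).round(1),n,round(a,2),round(b,2))
for n,c in(('s',s),('t',t)):
    X,ok=cloud(c)
    # lid top points
    for nm,ctr,zz,R in(('can',(435,156),98,24),('mixplate',(620,0),0,0)):
        if nm=='can':
            P=X[ok];P=P[(np.hypot(P[:,0]-435,P[:,1]-156)<40)&(P[:,2]>88)]
            (cx,cy),r=cv2.minEnclosingCircle(P[:,:2].astype(np.float32));print(n,'lid',cx,cy,r,P[:,2].mean(),np.percentile(P[:,2],[50,98]),P[:,:2].mean(0))
            P=P[P[:,2]<300]
# foot plate yaw: top pixels corners by plate points z 4..25
P=np.vstack([cloud(c)[0][cloud(c)[1]] for c in(s,t)])
Q=P[(abs(P[:,0]-625)<150)&(abs(P[:,1])<110)&(P[:,2]>6)&(P[:,2]<30)]
print('plate',cv2.minAreaRect(Q[:,:2].astype(np.float32)),len(Q),np.percentile(Q[:,2],[5,50,95]))
# tall things map
T=P[P[:,2]>60]
import collections
C=collections.defaultdict(lambda:[0,0])
for q in T:
    k=(int(q[0]//100*100),int(q[1]//100*100));C[k][0]+=1;C[k][1]=max(C[k][1],int(q[2]))
print({k:v for k,v in sorted(C.items()) if v[0]>8})
print(P.min(0),P.max(0))
E
```

```text
mouth [598.1 -10.4 142.4] yaw,tilt deg [ 9.5 28.9] 989 1.85 2.9
mouth [596.8  -9.7 143.5] yaw,tilt deg [ 8.6 30.8] 884 1.85 2.54
mouth [597.3  -9.5 143. ] yaw,tilt deg [ 9.3 29.5] 1873 1.79 2.76
s lid 434.91900634765625 156.67025756835938 24.66147232055664 97.2358008090399 [ 97.88102528 101.496739  ] [437.95349266 157.10737507]
t lid 435.0619201660156 157.87586975097656 24.476503372192383 97.19508835696462 [ 97.31666753 102.1767198 ] [435.25023326 156.76418327]
plate ((623.5111083984375, -3.3173675537109375), (213.57525634765625, 286.78790283203125), 86.1358413696289) 3068 [ 7.33382468 11.39308515 16.38013666]
{(-300, -700): [127, 115], (-200, -700): [378, 163], (-200, 0): [630, 339], (-200, 100): [876, 341], (-100, -700): [703, 219], (-100, -100): [166, 325], (-100, 0): [1010, 324], (-100, 100): [104, 276], (0, -700): [1324, 269], (0, -100): [2085, 324], (0, 0): [2554, 325], (100, -700): [2788, 322], (100, -100): [10, 255], (200, -700): [3678, 373], (300, -700): [4844, 424], (300, 100): [786, 104], (300, 300): [78, 77], (300, 500): [22, 66], (400, -700): [6473, 476], (400, -300): [9
[... 268 characters left out ...]
(600, -700): [5982, 418], (600, -100): [1250, 159], (600, 0): [1029, 158], (600, 300): [38, 69], (600, 500): [15, 72], (700, -700): [4018, 293], (700, -400): [1784, 211], (700, 300): [62, 77], (700, 500): [32, 75], (800, -700): [2250, 227], (800, 200): [1559, 224], (800, 300): [46, 219], (800, 500): [49, 72], (900, -700): [1653, 238], (900, -300): [480, 147], (900, -200): [791, 122], (900, 200): [38, 225], (900, 300): [104, 225], (900, 500): [34, 70], (1000, -700): [572, 208], (1000, -400): [13, 133], (1000, -300): [28, 125], (1000, -200): [487, 146], (1100, -400): [399, 181], (1100, -300): [548, 225]}
[-2067.42175168  -672.97081385  -775.67164297] [1196.60379226 1003.04072957  497.98340313]
```

The two views agree on the canister at about (435,157) with its top at 98 mm. They also agree on the holder mouth at about (597,-10,141), with yaw 8° and a lean of 30°. I'm starting the move.

Call:
{"op": "jog_arm", "data": {"increments": [0, 0, 0, -6.55, 0, 0, 0, -6.55, 0, 0, 0, -6.55, 0, 0, 0, -6.55, -0.0148, -0.0388, 0, 0, -0.0148, -0.0388, 0, 0, -0.0148, -0.0388, 0, 0, -0.0148, -0.0388, 0, 0, -0.0148, -0.0388, 0, 0, -0.0148, -0.0388, 0, 0], "hand": 0.0854, "newtons": 110}}

```text
t: 2.1
tool_pos: [316.1, 374.1, 231.5]
tool_rot: [0.0, -0.07, 0.998, 0.0]
force: [0.7, -0.7, -0.2]
gripper_width: 0.996
finger_force: 0.0
```

Call:
{"op": "jog_arm", "data": {"increments": [-0.0148, -0.0388, 0, 0, -0.0148, -0.0388, 0, 0, -0.0148, -0.0388, 0, 0, -0.0148, -0.0388, 0, 0, -0.0148, -0.0388, 0, 0, -0.0148, -0.0388, 0, 0, 0, 0, 0, 0, 0, 0, 0, 0]}}

```text
t: 2.9
tool_pos: [436.1, 156.8, 231.4]
tool_rot: [-0.0, -0.069, 0.998, 0.0]
force: [0.6, 0.7, -0.0]
gripper_width: 1.001
finger_force: 0.0
```

```bash
cat >> h.py <<'E'
def to(target):
    s=read_state();R=Rq(s['tool_rot']);print('t',round(s['t'],2),'pos',s['tool_pos'].round(1),'z',R[:,2].round(3),'y',R[:,1].round(3),'j',s['joint_positions'].round(2),'F',np.round(s['force'],1),'M',np.round(s['moment'],2),'w',round(s['gripper_width']*85.4,1),'ff',s['finger_force'].round(0))
    print('tool shift mm to target',(R.T@(np.array(target)-s['tool_pos'])).round(1)); return s,R
E
python3 -c "
from h import *
to([435,157,54])"
```

```text
Traceback (most recent call last):
  File "h.py", line 10, in to
    s=read_state();R=Rq(s['tool_rot']);print('t',round(s['t'],2),'pos',s['tool_pos'].round(1),'z',R[:,2].round(3),'y',R[:,1].round(3),'j',s['joint_positions'].round(2),'F',np.round(s['force'],1),'M',np.round(s['moment'],2),'w',round(s['gripper_width']*85.4,1),'ff',s['finger_force'].round(0))
                                                                                                                                                                                                                                                                         ^^^^^^^^^^^^^^^^^^^^^^^
AttributeError: 'float' object has no attribute 'round'
```

Call:
{"op": "jog_arm", "data": {"increments": [0.001, 0, 0.03, 0, 0, 0, 0.03, 0, 0, 0, 0.03, 0, 0, 0, 0.03, 0, 0, 0, 0.03, 0, 0, 0, 0.0165, 0, 0, 0, 0.01, 0, 0, 0, 0, 0]}}

```text
t: 3.7
tool_pos: [433.5, 157.9, 53.5]
tool_rot: [-0.001, -0.071, 0.998, -0.0]
force: [-0.0, -1.1, 0.1]
gripper_width: 1.001
finger_force: 0.0
```

Call:
{"op": "jog_arm", "data": {"increments": [0, 0, 0, 0, 0, 0, 0, 0, 0, 0, 0, 0, 0, 0, 0, 0, 0, 0, 0, 0, 0, 0, 0, 0, 0, 0, 0, 0], "hand": 0.02, "newtons": 110}}

```text
t: 4.4
tool_pos: [436.5, 157.5, 56.7]
tool_rot: [0.002, -0.07, 0.998, 0.0]
force: [-0.4, 0.4, 5.7]
gripper_width: 0.541
finger_force: 112.6
```

```bash
sed -i "s/s\['finger_force'\].round(0)/round(s['finger_force'])/" h.py; python3 -c "
from h import *
to([435,157,54])"
```

```text
t 4.4 pos [436.5 157.5  56.7] z [ 0.003  0.001 -1.   ] y [-0.139  0.99   0.   ] j [ 0.19 -0.16  2.13  0.    1.17 -1.52] F [-0.4  0.4  5.7] M [0.09 0.09 0.02] w 46.2 ff 113
tool shift mm to target [ 1.6 -0.2  2.7]
```

Call:
{"op": "jog_arm", "data": {"increments": [0, 0, -0.02, 0, 0, 0, -0.04, 0, 0, 0, -0.04, 0, 0, 0, -0.04, 0, -0.02, -0.019, -0.04, 0, -0.03, -0.019, -0.04, 0, -0.03, -0.019, -0.04, 0, -0.03, -0.019, -0.04, 0, -0.04, -0.019, -0.03, 0, -0.05, 0, 0, 0]}}

```text
t: 5.4
tool_pos: [639.6, 92.5, 381.7]
tool_rot: [0.005, -0.068, 0.998, -0.001]
force: [0.4, -0.7, -1.1]
gripper_width: 0.54
finger_force: 113.3
```

Call:
{"op": "jog_arm", "data": {"increments": [-0.05, 0, 0, 0, -0.05, 0, 0, 0, -0.05, 0, 0, 0, -0.05, 0, 0, 0]}}

```text
t: 5.8
tool_pos: [836.6, 122.5, 373.2]
tool_rot: [-0.001, -0.07, 0.998, 0.0]
force: [1.5, -0.7, -1.1]
gripper_width: 0.541
finger_force: 113.3
```

```bash
python3 -c "
from h import *
to([597,-10,350])"
```

```text
t 5.8 pos [836.6 122.5 373.2] z [-0.002 -0.    -1.   ] y [-0.139  0.99   0.   ] j [ 0.06  0.56  0.76  0.    1.82 -1.65] F [ 1.5 -0.7 -1.1] M [ 0.   -0.03  0.01] w 46.2 ff 113
tool shift mm to target [255.6 -98.   23.7]
```

Call:
{"op": "jog_arm", "data": {"increments": [-0.03, 0.034, 0, 0, -0.03, 0.034, 0, 0, -0.03, 0, 0, 0, -0.03, 0, 0, 0, -0.03, 0, 0, 0, -0.03, 0, 0, 0]}}

```text
t: 6.4
tool_pos: [953.2, 203.4, 345.0]
tool_rot: [0.015, -0.07, 0.997, 0.003]
force: [0.2, 0.0, -2.0]
gripper_width: 0.538
finger_force: 114.1
```

```bash
python3 -c "
from h import *
to([597,-10,350])"
```

```text
t 6.4 pos [953.2 203.4 345. ] z [ 0.03   0.007 -1.   ] y [-0.139  0.99   0.003] j [ 0.13  1.06  0.06  0.    1.99 -1.58] F [ 0.2  0.  -2. ] M [ 0.02 -0.03  0.03] w 46.0 ff 114
tool shift mm to target [ 382.1 -161.9  -17.2]
```

Call:
{"op": "jog_arm", "data": {"increments": [-0.03, 0, -0.03, 0, -0.03, 0, -0.03, 0, -0.03, 0, -0.03, 0]}}

```text
t: 6.7
tool_pos: [947.7, 196.2, 416.5]
tool_rot: [0.057, -0.069, 0.996, 0.008]
force: [-0.8, 0.8, -1.5]
gripper_width: 0.539
finger_force: 113.9
```

```bash
python3 -c "
from h import *
to([597,-10,350])"
```

```text
t 6.7 pos [947.7 196.2 416.5] z [ 0.113  0.023 -0.993] y [-0.139  0.99   0.007] j [ 0.12  0.99  0.05  0.01  1.98 -1.58] F [-0.8  0.8 -1.5] M [0.03 0.02 0.06] w 46.0 ff 114
tool shift mm to target [ 381.  -155.9   21.6]
```

```bash
python3 -c "
from h import *
for i in range(3): print(read_state()['joint_positions'].round(4), read_state()['t'])
capture('top');print(read_state()['joint_positions'].round(4))"
```

```text
[ 0.1248  0.9913  0.055   0.0098  1.9801 -1.5809] 6.7
[ 0.1248  0.9913  0.055   0.0098  1.9801 -1.5809] 6.7
[ 0.1248  0.9913  0.055   0.0098  1.9801 -1.5809] 6.7
[ 0.1245  0.9873  0.0549  0.0096  1.9803 -1.5809]
```

Call:
{"op": "jog_arm", "data": {"increments": [-0.05, -0.005, 0, 0, -0.05, -0.005, 0, 0, -0.05, -0.005, 0, 0, -0.05, -0.005, 0, 0]}}

```text
t: 7.15
tool_pos: [1003.3, 177.1, 376.6]
tool_rot: [0.112, -0.069, 0.991, 0.014]
force: [1.0, -0.4, -1.2]
gripper_width: 0.538
finger_force: 113.8
```

```bash
python3 -c "
from h import *
s,_=to([597,-10,350]);print(s['joint_positions'])"
```

```text
t 7.15 pos [1003.3  177.1  376.6] z [ 0.22   0.043 -0.975] y [-0.14   0.99   0.012] j [ 0.1   1.04  0.05  0.02  1.82 -1.61] F [ 1.  -0.4 -1.2] M [-0.06  0.2   0.01] w 45.9 ff 114
tool shift mm to target [ 423.3 -128.7  -71.5]
[ 0.09578475  1.03908602  0.05496796  0.02278812  1.822476   -1.6060494 ]
```

Call:
{"op": "jog_arm", "data": {"increments": [-0.05, 0, 0.01, 0, -0.05, 0, 0.01, 0, -0.05, 0, 0.01, 0, -0.05, 0, 0.01, 0]}}

```text
t: 7.55
tool_pos: [1055.5, 180.3, 332.8]
tool_rot: [0.169, -0.068, 0.983, 0.02]
force: [-0.1, -0.2, -1.5]
gripper_width: 0.537
finger_force: 113.8
```

Run:
```python
from h import *
s,_=to([597,-10,350]);print(s['joint_positions'])
# plate yaw from top image
c=capture('top');X,ok=cloud(c)
g=cv2.cvtColor(c['img'],cv2.COLOR_RGB2GRAY)
m=((X[...,2]>5)&(X[...,2]<24)&ok&(abs(X[...,0]-620)<130)&(abs(X[...,1])<95)&(np.ptp(c['img'].astype(int),axis=2)<28)&(c['img'][...,2]>75)).astype(np.uint8)
n,l,st,_=cv2.connectedComponentsWithStats(m);k=1+np.argmax(st[1:,4]);v,u=np.nonzero(l==k)
z=X[l==k];print(len(z),cv2.minAreaRect(np.c_[z[:,0],z[:,1]].astype(np.float32)))
```

```text
t 7.55 pos [1055.5  180.3  332.8] z [ 0.329  0.062 -0.942] y [-0.141  0.99   0.016] j [ 0.09  1.09  0.05  0.03  1.65 -1.61] F [-0.1 -0.2 -1.5] M [-0.03  0.26 -0.03] w 45.9 ff 114
tool shift mm to target [ 446.7 -123.4 -178.8]
[ 0.0915288   1.09390306  0.05497811  0.03184439  1.65292606 -1.61016811]
1776 ((624.4985961914062, -6.6634521484375), (190.64886474609375, 130.25242614746094), 8.139245986938477)
```

Call:
{"op": "jog_arm", "data": {"increments": [-0.05, -0.01, -0.015, 0, -0.05, -0.01, -0.015, 0, -0.05, -0.01, -0.015, 0, -0.05, -0.01, -0.015, 0]}}

```text
t: 8.0
tool_pos: [1070.2, 140.8, 397.1]
tool_rot: [0.225, -0.067, 0.972, 0.024]
force: [0.7, 0.2, -2.2]
gripper_width: 0.541
finger_force: 113.8
```

Run:
```python
from h import *
s,_=to([597,-10,350]);print(s['joint_positions'])
```

```text
t 8.0 pos [1070.2  140.8  397.1] z [ 0.433  0.076 -0.898] y [-0.141  0.99   0.016] j [ 0.05  1.04  0.06  0.06  1.59 -1.65] F [ 0.7  0.2 -2.2] M [-0.05  0.41 -0.04] w 46.2 ff 114
tool shift mm to target [ 460.   -83.5 -174.2]
[ 0.04755439  1.04003379  0.05503529  0.05556961  1.59418631 -1.6464289 ]
```

Call:
{"op": "jog_arm", "data": {"increments": [-0.05, -0.01, -0.005, 0, -0.05, -0.01, -0.005, 0, 0, 0, 0, 0]}}

```text
t: 8.3
tool_pos: [1081.9, 123.2, 414.8]
tool_rot: [0.252, -0.065, 0.965, 0.025]
force: [0.3, -0.3, -2.2]
gripper_width: 0.536
finger_force: 113.8
```

```bash
cat >> h.py <<'E'
mouth=np.array([597.3,-9.8,141.]); yw=np.radians(8.14); ax=np.array([-.5*np.cos(yw),-.5*np.sin(yw),.8660])
E
python3 - <<'E'
from h import *
s,R=to(mouth+ax*150);print(np.degrees(np.arccos(-R[2,2])),np.degrees(np.arccos(-R[:,2]@ax)))
# canister in hand, from cameras
for n in('side','top'):
    c=capture(n);cv2.imwrite(f'pics/{n}2.png',c['img'][...,::-1]);X,ok=cloud(c)
    d=X-s['tool_pos'];L=d@R;m=ok&(np.linalg.norm(d,axis=-1)<130)&(L[...,2]>5)
    print(n,m.sum(),np.percentile(L[m],[2,50,98],axis=0).round(1).tolist() if m.sum()>10 else '')
E
```

```text
t 8.3 pos [1081.9  123.2  414.8] z [ 0.484  0.081 -0.872] y [-0.139  0.99   0.015] j [ 0.03  1.03  0.05  0.07  1.55 -1.66] F [ 0.3 -0.3 -2.2] M [-0.13  0.43 -0.02] w 45.8 ff 114
tool shift mm to target [ 569.9  -66.9 -156.4]
29.35727130638593 1.0042297288930304
side 0 
top 0
```

Call:
{"op": "jog_arm", "data": {"increments": [0.04, 0, -0.02, 0, 0.048, -0.006, -0.02, 0, 0.048, -0.006, -0.02, 0, 0.048, -0.006, -0.02, 0, 0.048, -0.006, -0.02, 0, 0.048, -0.006, -0.02, 0, 0.048, -0.006, -0.02, 0, 0.048, -0.006, -0.01, 0, 0.048, -0.006, -0.01, 0, 0.048, -0.006, 0, 0]}}

```text
t: 9.4
tool_pos: [665.1, 16.3, 335.3]
tool_rot: [0.254, -0.067, 0.965, 0.025]
force: [-0.1, -0.6, -1.4]
gripper_width: 0.543
finger_force: 113.9
```

Call:
{"op": "jog_arm", "data": {"increments": [0.048, -0.006, 0, 0, 0.04, -0.006, 0, 0, 0, 0, 0, 0]}}

```text
t: 9.7
tool_pos: [586.2, -5.7, 282.7]
tool_rot: [0.247, -0.066, 0.966, 0.026]
force: [0.8, -0.3, -4.0]
gripper_width: 0.542
finger_force: 113.9
```

```bash
cat > hand.py <<'E'
from fit import *
# fit the canister (top rim / side cylinder) in tool frame
def look(tag):
    s,R=to(mouth+ax*110);cs=[]
    for n in('side','top'):
        c=capture(n);cv2.imwrite(f'pics/{n}_{tag}.png',c['img'][...,::-1]);X,ok=cloud(c);cs.append(c)
        L=(X-s['tool_pos'])@R;m=ok&(np.hypot(L[...,0],L[...,1])<45)&(L[...,2]>6)&(L[...,2]<70)
        P=L[m];print(n,len(P),np.percentile(P,[2,50,98],axis=0).round(1).tolist() if len(P)>20 else '')
        if len(P)>40:
            P=P[P[:,2]<36]
            f=lambda p:np.hypot(P[:,0]-p[0]-p[2]*P[:,2],P[:,1]-p[1]-p[3]*P[:,2])-24
            r=least_squares(f,[0,0,0,0],loss='soft_l1',f_scale=1.5);q=r.x
            print('axis at tip',q[:2].round(1),'slope deg',np.degrees(q[2:]).round(1),np.median(abs(f(q))).round(2))
    return s,R,cs
if __name__=='__main__':
    s,R,cs=look('a');print(holder(cs))
E
python3 hand.py
```

```text
t 9.7 pos [586.2  -5.7 282.7] z [ 0.473  0.083 -0.877] y [-0.141  0.99   0.018] j [-0.23 -0.38  1.97  0.21  1.1  -1.99] F [ 0.8 -0.3 -4. ] M [-0.    0.45 -0.03] w 46.3 ff 114
tool shift mm to target [61.4 -6.4 19.2]
side 487 [[-22.4, -20.7, 7.0], [-17.9, 4.1, 28.4], [0.0, 22.9, 55.3]]
axis at tip [ 2.7 -0.6] slope deg [-0.3 -0. ] 0.55
top 108 [[-27.8, -22.0, 6.4], [-24.7, -0.5, 23.3], [-12.3, 21.0, 43.7]]
axis at tip [-3.2 -0.3] slope deg [-0.1  0.5] 0.28
(array([ 5.97727090e+02, -8.18224907e+00,  1.41985287e+02,  2.09601777e-01,
        4.91567189e-01]), 970, np.float64(1.8206980618997701), np.float64(2.953707291022553))
```

Call:
{"op": "jog_arm", "data": {"increments": [0.03, -0.003, 0.005, 0, 0.025, -0.003, 0.007, 0, 0.006, 0, 0.008, 0, 0, 0, 0.015, 0, 0, 0, 0.015, 0, 0, 0, 0, 0]}}

```text
t: 10.4
tool_pos: [564.2, -14.2, 214.5]
tool_rot: [0.25, -0.067, 0.965, 0.026]
force: [-0.6, 0.0, -3.0]
gripper_width: 0.54
finger_force: 113.9
```

```bash
cat >> hand.py <<'E'
    print('to start',((mouth+ax*58-s['tool_pos'])@R).round(1))
    a=cv2.resize(cs[0]['img'][190:290,230:330],(400,400),interpolation=2);b=cv2.resize(cs[1]['img'][140:240,210:310],(400,400),interpolation=2)
    cv2.imwrite('pics/pair_%.1f.png'%s['t'],np.hstack([a,b])[...,::-1])
E
python3 hand.py; ls pics
```

```text
t 10.4 pos [564.2 -14.2 214.5] z [ 0.48   0.083 -0.873] y [-0.142  0.99   0.016] j [-0.26 -0.4   2.1   0.25  0.99 -2.06] F [-0.6  0.  -3. ] M [-0.09  0.49  0.03] w 46.1 ff 114
tool shift mm to target [  8.3   0.1 -29.5]
side 406 [[-22.6, -20.9, 7.0], [-17.5, 3.9, 28.6], [-1.5, 22.6, 55.7]]
axis at tip [ 2.3 -0.7] slope deg [1.2 0. ] 0.55
top 110 [[-23.7, -21.6, 6.8], [-20.4, 0.1, 24.5], [-8.6, 21.2, 53.0]]
axis at tip [0.6 0.5] slope deg [ 1.  -1.3] 0.34
(array([ 5.82344019e+02, -1.49756743e+01,  1.33252080e+02,  2.83108138e-01,
        2.07275190e+00]), 1590, np.float64(4.26357978711332), np.float64(7.039317389902045))
to start [ 7.5 -0.7 22.5]
pair_10.4.png
s1.png
side0.png
side2.png
side_a.png
t1.png
top0.png
top2.png
top_a.png
```

Call:
{"op": "jog_arm", "data": {"increments": [0.0055, 0, 0.01, 0, 0, 0, 0.01, 0, 0, 0, 0, 0]}}

```text
t: 10.8
tool_pos: [566.9, -13.4, 192.0]
tool_rot: [0.249, -0.067, 0.966, 0.026]
force: [-0.6, -0.8, -3.6]
gripper_width: 0.544
finger_force: 113.9
```

```bash
sed -i 's/;print(holder(cs))//' hand.py; python3 hand.py; ls pics/pair*
```

```text
t 10.8 pos [566.9 -13.4 192. ] z [ 0.478  0.083 -0.875] y [-0.141  0.99   0.017] j [-0.26 -0.37  2.12  0.25  0.95 -2.06] F [-0.6 -0.8 -3.6] M [-0.13  0.45 -0.09] w 46.4 ff 114
tool shift mm to target [ -0.1   0.  -50.5]
side 677 [[-29.3, -34.2, 8.1], [-17.8, 3.3, 49.3], [19.2, 29.3, 68.6]]
axis at tip [ 2.5 -0.3] slope deg [ 0.2 -1. ] 0.66
top 347 [[-29.3, -35.8, 10.7], [-18.6, -1.9, 56.7], [10.5, 30.1, 68.7]]
axis at tip [1.  0.1] slope deg [-0.1  0.2] 0.36
to start [-1.1 -0.7  1.5]
pics/pair_10.4.png
pics/pair_10.8.png
```

View pics/pair_10.8.png

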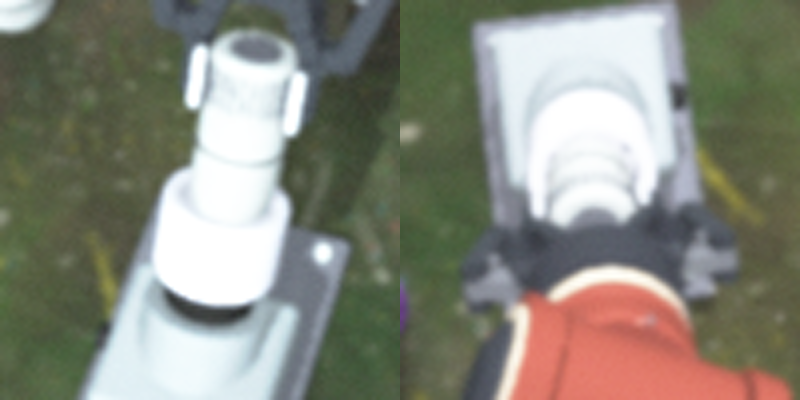

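Call:
{"op": "jog_arm", "data": {"increments": [-0.002, -0.0005, 0.002, 0, 0, 0, 0.003, 0, 0, 0, 0.003, 0, 0, 0, 0.002, 0, 0, 0, 0, 0]}}

```text
t: 11.4
tool_pos: [574.2, -13.4, 188.2]
tool_rot: [0.25, -0.067, 0.965, 0.025]
force: [-11.3, -0.7, 7.7]
gripper_width: 0.541
finger_force: 114.2
```

```bash
cat > st.py <<'E'
from h import *
s,R=to(mouth+ax*58);print('axial (push +)',round(float(-R[:,2]@(s['force']-[-.6,-.4,-3.3])),1),'lateral tool xy',((s['force']-[-.6,-.4,-3.3])@R)[:2].round(1),'foot depth below mouth',round(float((mouth-s['tool_pos'])@ax+55),1))
E
python3 st.py
```

```text
t 11.4 pos [574.2 -13.4 188.2] z [ 0.48   0.082 -0.873] y [-0.142  0.99   0.015] j [-0.25 -0.35  2.11  0.25  0.93 -2.06] F [-11.3  -0.7   7.7] M [-0.06  1.45  0.13] w 46.2 ff 114
tool shift mm to target [ 3.5  0.4 -5.4]
axial (push +) 14.8 lateral tool xy [3.9 1.3] foot depth below mouth 2.4
```

Call:
{"op": "jog_arm", "data": {"increments": [0, 0, -0.005, 0, 0, 0, 0, 0]}}

```text
t: 11.6
tool_pos: [572.0, -13.8, 192.7]
tool_rot: [0.251, -0.067, 0.965, 0.025]
force: [-6.2, 0.1, 2.4]
gripper_width: 0.541
finger_force: 114.4
```

```bash
python3 st.py; python3 hand.py|tail -5; python3 st.py;ls pics/pair*
```

```text
t 11.6 pos [572.  -13.8 192.7] z [ 0.481  0.082 -0.873] y [-0.142  0.99   0.015] j [-0.25 -0.36  2.11  0.25  0.94 -2.06] F [-6.2  0.1  2.4] M [-0.06  0.97  0.04] w 46.2 ff 114
tool shift mm to target [ 3.6  0.4 -0.3]
axial (push +) 7.6 lateral tool xy [2.  1.3] foot depth below mouth -2.6
side 665 [[-24.1, -33.1, 7.5], [-16.8, 4.0, 47.4], [24.4, 30.7, 69.0]]
axis at tip [ 2.3 -0.4] slope deg [ 0.7 -0.2] 0.68
top 322 [[-24.9, -34.6, 7.8], [-16.8, -1.0, 56.6], [10.7, 31.2, 67.4]]
axis at tip [1.  0.2] slope deg [1.2 0.4] 0.43
to start [ 3.6  0.4 -0.3]
t 11.7 pos [572.  -13.8 192.4] z [ 0.481  0.082 -0.873] y [-0.142  0.99   0.015] j [-0.25 -0.36  2.11  0.25  0.94 -2.06] F [-6.7 -0.8  3.4] M [-0.05  0.94  0.08] w 46.1 ff 114
tool shift mm to target [ 3.6  0.4 -0.6]
axial (push +) 8.8 lateral tool xy [2.  0.6] foot depth below mouth -2.3
pics/pair_10.4.png
pics/pair_10.8.png
pics/pair_11.6.png
```

Call:
{"op": "jog_arm", "data": {"increments": [0, 0, -0.004, 0, 0.0035, 0, 0, 0, 0, 0, 0, 0, 0, 0, 0, 0]}}

```text
t: 12.1
tool_pos: [566.5, -14.3, 192.0]
tool_rot: [0.25, -0.066, 0.966, 0.026]
force: [-0.8, 0.4, -2.3]
gripper_width: 0.536
finger_force: 114.6
```

```bash
python3 st.py; python3 hand.py|tail -5; ls pics/pair*
```

```text
t 12.1 pos [566.5 -14.3 192. ] z [ 0.48   0.083 -0.874] y [-0.141  0.99   0.016] j [-0.26 -0.38  2.12  0.25  0.95 -2.07] F [-0.8  0.4 -2.3] M [-0.11  0.44 -0.01] w 45.8 ff 115
tool shift mm to target [-1.5  0.1  1.7]
axial (push +) 0.9 lateral tool xy [-0.4  0.8] foot depth below mouth -4.7
side 682 [[-29.9, -33.7, 7.5], [-17.8, 3.6, 48.4], [19.7, 30.3, 69.2]]
axis at tip [ 2.6 -0.4] slope deg [ 0.  -0.3] 0.66
top 356 [[-30.1, -34.7, 7.7], [-18.8, -1.0, 56.0], [10.6, 31.0, 67.5]]
axis at tip [1.3 0.5] slope deg [ 0.3 -0.4] 0.35
to start [-1.5  0.1  1.7]
pics/pair_10.4.png
pics/pair_10.8.png
pics/pair_11.6.png
pics/pair_12.1.png
```

View pics/pair_11.6.png

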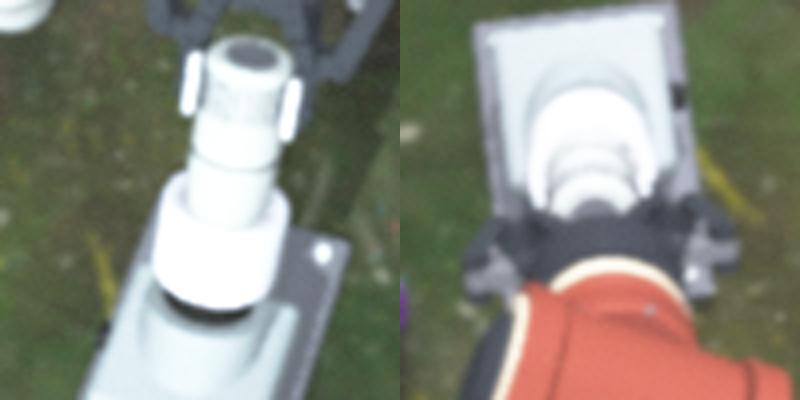

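Run:
```python
from h import *
out=[]
th=np.linspace(0,2*np.pi,200)
e1=np.cross([0,0,1],ax);e1/=np.linalg.norm(e1);e2=np.cross(ax,e1)
for n,(r0,c0) in(('side',(215,250)),('top',(150,220))):
    c=capture(n);im=cv2.imread(f'pics/{n}0.png')[r0:r0+66,c0:c0+66];im=cv2.resize(im,(400,400),interpolation=2)
    im2=im.copy()
    for rr in(26,35.5):
        P=mouth+rr*(np.outer(np.cos(th),e1)+np.outer(np.sin(th),e2));q=(P@c['R'].T+c['t'])@c['K'].T
        uv=((q[:,:2]/q[:,2:]-[c0,r0]+.5)*400/66)
        cv2.polylines(im,[uv.astype(np.int32)],True,(0,0,255),1)
    out.append(im)
cv2.imwrite('pics/ov.png',np.hstack(out))
```

```text
(no output)
```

View pics/ov.png

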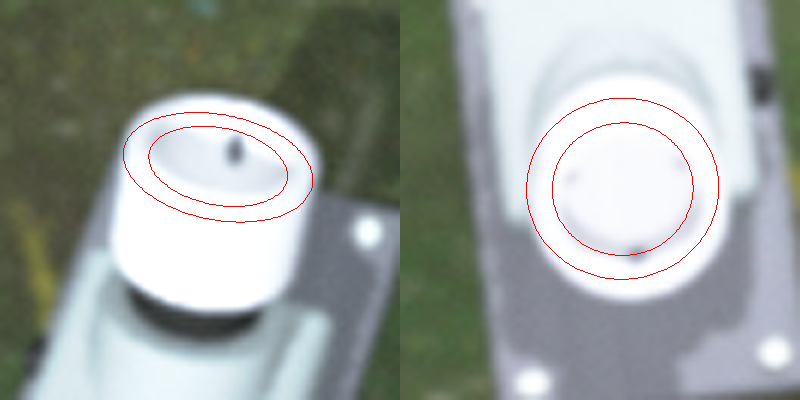

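Run:
```python
from h import *
from scipy.optimize import least_squares
th=np.linspace(0,2*np.pi,200);e1=np.cross([0,0,1],ax);e1/=np.linalg.norm(e1);e2=np.cross(ax,e1)
C={'side':(capture('side'),215,250),'top':(capture('top'),150,220)}
def uv(n,m,rr):
    c,r0,c0=C[n];P=m+rr*(np.outer(np.cos(th),e1)+np.outer(np.sin(th),e2));q=(P@c['R'].T+c['t'])@c['K'].T
    return (q[:,:2]/q[:,2:]-[c0,r0]+.5)*400/66
def ext(n,m):
    p=uv(n,m,35.5);return p[:,0].min(),p[:,1].min(),p[:,0].max(),p[:,1].max()
def f(m):
    a=ext('side',m);b=ext('top',m)
    return np.array([a[0]-121,a[1]-96,a[2]-319,b[0]-536,b[2]-725,b[3]-297,0])-[0,0,0,-400,-400,0,0]
f0=lambda m:np.array([*(f(m)[:6]-[0,0,0,800 if 0 else 0,0,0])])
def g(m):
    a=ext('side',m);b=ext('top',m)
    return [a[0]-121,a[1]-96,a[2]-319,b[0]-136,b[2]-325,b[3]-297]
r=least_squares(g,mouth);print('free',r.x,np.round(g(r.x),1))
r2=least_squares(lambda p:g(np.r_[p,140.]),mouth[:2]);print('z140',r2.x,np.round(g(np.r_[r2.x,140.]),1))
im=cv2.imread('pics/ov.png')*0;o=[]
for n in C:
    c,r0,c0=C[n];i=cv2.resize(cv2.imread(f'pics/{n}0.png')[r0:r0+66,c0:c0+66],(400,400),interpolation=2)
    for rr in(26,35.5): cv2.polylines(i,[uv(n,r.x,rr).astype(np.int32)],True,(0,0,255),1)
    o.append(i)
cv2.imwrite('pics/ov2.png',np.hstack(o))
```

```text
free [590.57854966 -12.60974719 141.1979177 ] [ 4.1 -0.4 -5.2 -2.2  1.   0. ]
z140 [590.42602719 -12.66786018] [ 4.2  0.8 -5.3 -1.9  1.2  0.9]
```

View pics/ov2.png

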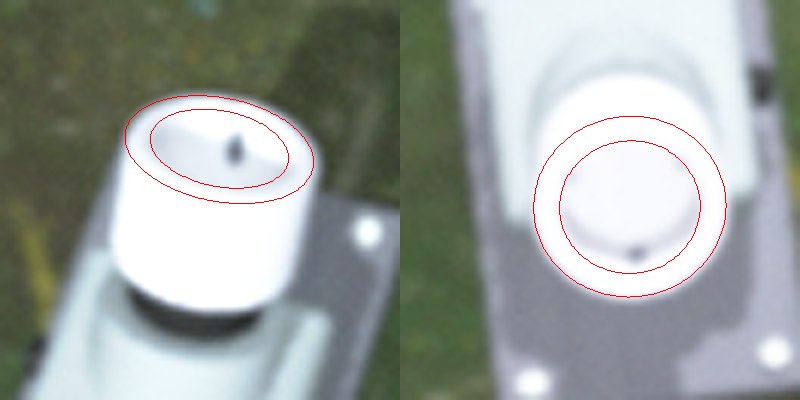

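```bash
sed -i 's/597.3,-9.8,141./590.6,-12.6,140.6/' h.py; python3 st.py
```

```text
t 12.4 pos [566.8 -14.3 192.5] z [ 0.48   0.083 -0.873] y [-0.141  0.99   0.016] j [-0.26 -0.38  2.12  0.25  0.95 -2.07] F [-0.5  0.4 -2.2] M [-0.07  0.43 -0.02] w 45.8 ff 115
tool shift mm to target [ 5.3 -1.7 -1.1]
axial (push +) 0.8 lateral tool xy [-0.7  0.8] foot depth below mouth -1.8
```

Call:
{"op": "jog_arm", "data": {"increments": [0.0035, -0.0017, 0, 0, 0, 0, 0.002, 0, 0, 0, 0.002, 0, 0, 0, 0.002, 0, 0, 0, 0.001, 0, 0, 0, 0, 0]}}

```text
t: 13.0
tool_pos: [567.3, -15.8, 184.4]
tool_rot: [0.25, -0.067, 0.966, 0.026]
force: [0.1, -0.2, -3.2]
gripper_width: 0.541
finger_force: 114.6
```

```bash
python3 st.py
```

```text
t 13.0 pos [567.3 -15.8 184.4] z [ 0.48   0.083 -0.873] y [-0.141  0.99   0.016] j [-0.26 -0.37  2.12  0.26  0.93 -2.08] F [ 0.1 -0.2 -3.2] M [-0.05  0.45  0.03] w 46.2 ff 115
tool shift mm to target [ 1.6 -0.1 -8.3]
axial (push +) -0.3 lateral tool xy [-0.6  0.1] foot depth below mouth 5.3
```

Call:
{"op": "jog_arm", "data": {"increments": [0, 0, 0.001, 8, 0, 0, 0.001, 8, 0, 0, 0.0005, -8, 0, 0, 0.001, -8, 0, 0, 0.001, -8, 0, 0, 0.0005, 8, 0, 0, 0.001, 8, 0, 0, 0.001, 8, 0, 0, 0.0005, -8, 0, 0, 0.0005, -8]}}

```text
t: 14.0
tool_pos: [571.3, -15.2, 177.8]
tool_rot: [0.251, -0.069, 0.965, 0.025]
force: [0.6, -0.5, -2.5]
gripper_width: 0.54
finger_force: 114.6
```

```bash
python3 st.py
```

```text
t 14.0 pos [571.3 -15.2 177.8] z [ 0.48   0.083 -0.873] y [-0.146  0.989  0.013] j [-0.26 -0.35  2.12  0.26  0.91 -2.08] F [ 0.6 -0.5 -2.5] M [-0.1   0.44  0.01] w 46.1 ff 115
tool shift mm to target [  2.   0. -16.]
axial (push +) 0.2 lateral tool xy [-1.4 -0.2] foot depth below mouth 13.0
```

Call:
{"op": "jog_arm", "data": {"increments": [0, 0, 0.0007, 8, 0, 0, 0.0007, 8, 0, 0, 0.0003, -8, 0, 0, 0.0007, -8, 0, 0, 0.0007, -8, 0, 0, 0.0003, 8, 0, 0, 0.0007, 8, 0, 0, 0.0007, 8]}}

```text
t: 14.8
tool_pos: [573.1, -15.0, 173.1]
tool_rot: [0.244, 0.071, 0.965, 0.06]
force: [-1.8, -1.5, -2.5]
gripper_width: 0.538
finger_force: 114.5
```

```bash
python3 st.py
```

```text
t 14.8 pos [573.1 -15.  173.1] z [ 0.479  0.082 -0.874] y [0.108 0.983 0.151] j [-0.26 -0.34  2.12  0.26  0.9  -1.79] F [-1.8 -1.5 -2.5] M [-0.3   0.83 -0.12] w 45.9 ff 115
tool shift mm to target [  1.3  -0.2 -21. ]
axial (push +) 1.4 lateral tool xy [ 0.5 -1.1] foot depth below mouth 18.0
```

Call:
{"op": "jog_arm", "data": {"increments": [0, 0, 0, -8, 0, 0, 0.0006, -8, 0, 0, 0.0006, -8, 0, 0, 0.0006, -8, 0, 0, 0, 8, 0, 0, 0.0006, 8, 0, 0, 0.0006, 8, 0, 0, 0.0006, 8]}}

```text
t: 15.6
tool_pos: [574.9, -15.1, 170.2]
tool_rot: [0.244, 0.071, 0.965, 0.06]
force: [-3.7, -2.2, -0.6]
gripper_width: 0.542
finger_force: 114.2
```

```bash
python3 st.py
```

```text
t 15.6 pos [574.9 -15.1 170.2] z [ 0.479  0.081 -0.874] y [0.107 0.983 0.15 ] j [-0.25 -0.33  2.12  0.26  0.9  -1.79] F [-3.7 -2.2 -0.6] M [-0.55  0.94  0.17] w 46.3 ff 114
tool shift mm to target [  1.5   0.2 -24.4]
axial (push +) 4.0 lateral tool xy [ 1.1 -1.7] foot depth below mouth 21.4
```

Call:
{"op": "jog_arm", "data": {"increments": [0, 0, 0, -8.5, 0, 0, 0.0007, -8.5, 0, 0, 0.0007, -8.5, 0, 0, 0.0007, -8.5, 0, 0, 0, 8.5, 0, 0, 0.0007, 8.5, 0, 0, 0.0007, 8.5, 0, 0, 0.0007, 8.5]}}

```text
t: 16.4
tool_pos: [576.8, -14.9, 166.9]
tool_rot: [0.244, 0.07, 0.965, 0.059]
force: [-5.8, -2.4, 1.9]
gripper_width: 0.541
finger_force: 114.5
```

```bash
python3 st.py
```

```text
t 16.4 pos [576.8 -14.9 166.9] z [ 0.479  0.081 -0.874] y [0.107 0.983 0.149] j [-0.25 -0.32  2.12  0.26  0.89 -1.79] F [-5.8 -2.4  1.9] M [-0.39  1.37  0.52] w 46.2 ff 114
tool shift mm to target [  1.6   0.2 -28.2]
axial (push +) 7.2 lateral tool xy [ 1.8 -1.7] foot depth below mouth 25.2
```

Call:
{"op": "jog_arm", "data": {"increments": [0, 0, 0, -8.5, 0, 0, 0.0005, -8.5, 0, 0, 0.0006, -8.5, 0, 0, 0.0006, -8.5, 0, 0, 0.0003, -8.5, 0, 0, 0, 8.5, 0, 0, 0.0005, 8.5, 0, 0, 0.0006, 8.5, 0, 0, 0.0006, 8.5, 0, 0, 0.0003, 8.5]}}

```text
t: 17.4
tool_pos: [579.0, -14.1, 163.7]
tool_rot: [0.244, 0.07, 0.965, 0.06]
force: [-5.0, -1.2, 0.8]
gripper_width: 0.536
finger_force: 113.9
```

```bash
python3 st.py
```

```text
t 17.4 pos [579.  -14.1 163.7] z [ 0.48   0.082 -0.874] y [0.106 0.983 0.15 ] j [-0.25 -0.31  2.12  0.26  0.88 -1.8 ] F [-5.  -1.2  0.8] M [-0.73  1.01  0.44] w 45.8 ff 114
tool shift mm to target [  1.9  -0.3 -32.1]
axial (push +) 5.8 lateral tool xy [ 1.8 -0.6] foot depth below mouth 29.2
```

Call:
{"op": "jog_arm", "data": {"increments": [0, 0, 0, -8.5, 0, 0, 0.0006, -8.5, 0, 0, 0.0007, -8.5, 0, 0, 0.0007, -8.5, 0, 0, 0.0003, -8.5, 0, 0, 0, 8.5, 0, 0, 0.0006, 8.5, 0, 0, 0.0007, 8.5, 0, 0, 0.0007, 8.5, 0, 0, 0.0003, 8.5]}}

```text
t: 18.4
tool_pos: [581.3, -13.5, 160.0]
tool_rot: [0.244, 0.07, 0.965, 0.06]
force: [-5.1, -0.9, 1.6]
gripper_width: 0.541
finger_force: 114.0
```

```bash
python3 st.py
```

```text
t 18.4 pos [581.3 -13.5 160. ] z [ 0.48   0.082 -0.874] y [0.105 0.983 0.15 ] j [-0.25 -0.3   2.12  0.26  0.87 -1.8 ] F [-5.1 -0.9  1.6] M [-0.49  0.79  0.84] w 46.2 ff 114
tool shift mm to target [  2.1  -0.5 -36.5]
axial (push +) 6.4 lateral tool xy [ 1.6 -0.2] foot depth below mouth 33.6
```

Call:
{"op": "jog_arm", "data": {"increments": [0, 0, 0, -8.5, 0, 0, 0.0004, -8.5, 0, 0, 0.0006, -8.5, 0, 0, 0.0006, -8.5, 0, 0, 0.0003, -8.5, 0, 0, 0, 8.5, 0, 0, 0.0004, 8.5, 0, 0, 0.0006, 8.5, 0, 0, 0.0006, 8.5, 0, 0, 0.0003, 8.5]}}

```text
t: 19.4
tool_pos: [583.2, -13.0, 156.7]
tool_rot: [0.244, 0.069, 0.965, 0.06]
force: [-5.2, 0.1, 3.2]
gripper_width: 0.543
finger_force: 113.9
```

```bash
python3 st.py
```

```text
t 19.4 pos [583.2 -13.  156.7] z [ 0.48   0.082 -0.874] y [0.105 0.983 0.15 ] j [-0.25 -0.29  2.11  0.26  0.86 -1.8 ] F [-5.2  0.1  3.2] M [-0.48  0.76  0.87] w 46.3 ff 114
tool shift mm to target [  2.1  -0.7 -40.3]
axial (push +) 7.9 lateral tool xy [1.1 0.9] foot depth below mouth 37.4
```

Call:
{"op": "jog_arm", "data": {"increments": [0, 0, 0, -8.5, 0, 0, 0.0004, -8.5, 0, 0, 0.0004, -8.5, 0, 0, 0.0004, -8.5, 0, 0, 0.0003, -8.5, 0, 0, 0, 8.5, 0, 0, 0.0004, 8.5, 0, 0, 0.0004, 8.5, 0, 0, 0.0004, 8.5, 0, 0, 0.0003, 8.5]}}

```text
t: 20.4
tool_pos: [584.4, -12.1, 154.0]
tool_rot: [0.244, 0.069, 0.965, 0.061]
force: [-5.9, 3.2, 3.5]
gripper_width: 0.541
finger_force: 114.0
```

```bash
python3 st.py
```

```text
t 20.4 pos [584.4 -12.1 154. ] z [ 0.479  0.084 -0.874] y [0.104 0.983 0.151] j [-0.24 -0.28  2.11  0.26  0.86 -1.8 ] F [-5.9  3.2  3.5] M [0.01 0.76 1.17] w 46.2 ff 114
tool shift mm to target [  1.9  -1.3 -43.3]
axial (push +) 8.2 lateral tool xy [2. 4.] foot depth below mouth 40.4
```

Call:
{"op": "jog_arm", "data": {"increments": [0, 0, 0, -8.5, 0, 0, 0.0004, -8.5, 0, 0, 0.0004, -8.5, 0, 0, 0.0004, -8.5, 0, 0, 0.0003, -8.5]}}

```text
t: 20.9
tool_pos: [585.4, -14.0, 152.8]
tool_rot: [0.249, -0.288, 0.924, -0.034]
force: [-7.8, -4.8, 3.2]
gripper_width: 0.54
finger_force: 114.2
```

```bash
python3 st.py
```

```text
t 20.9 pos [585.4 -14.  152.8] z [ 0.48   0.081 -0.873] y [-0.515  0.832 -0.206] j [-0.25 -0.28  2.11  0.26  0.85 -2.55] F [-7.8 -4.8  3.2] M [-0.54  1.22 -1.34] w 46.1 ff 114
tool shift mm to target [  1.3   2.  -44.7]
axial (push +) 9.5 lateral tool xy [ 4.7 -1.3] foot depth below mouth 41.7
```

Call:
{"op": "jog_arm", "data": {"increments": [0, 0, 0, 8.5, 0, 0, 0.0005, 8.5, 0, 0, 0.0005, 8.5, 0, 0, 0.0005, 8.5, 0, 0, 0.0005, 8.5]}}

```text
t: 21.4
tool_pos: [586.0, -11.8, 151.4]
tool_rot: [0.244, 0.069, 0.965, 0.061]
force: [-9.9, 2.0, 6.1]
gripper_width: 0.539
finger_force: 114.5
```

```bash
python3 st.py
```

```text
t 21.4 pos [586.  -11.8 151.4] z [ 0.479  0.084 -0.874] y [0.104 0.983 0.151] j [-0.24 -0.28  2.11  0.26  0.85 -1.8 ] F [-9.9  2.   6.1] M [0.05 1.06 1.14] w 46.0 ff 115
tool shift mm to target [  2.   -1.4 -46.4]
axial (push +) 12.5 lateral tool xy [4.1 2.8] foot depth below mouth 43.4
```

Call:
{"op": "jog_arm", "data": {"increments": [0, 0, 0, -8.5, 0, 0, 0.0004, -8.5, 0, 0, 0.0004, -8.5, 0, 0, 0, -8.5, 0, 0, 0, -8.5]}}

```text
t: 21.9
tool_pos: [586.7, -14.0, 150.8]
tool_rot: [0.249, -0.288, 0.924, -0.034]
force: [-11.6, -5.7, 6.3]
gripper_width: 0.537
finger_force: 114.5
```

```bash
python3 st.py; python3 hand.py|tail -5
```

```text
t 21.9 pos [586.7 -14.  150.8] z [ 0.48   0.08  -0.873] y [-0.515  0.832 -0.207] j [-0.24 -0.27  2.11  0.26  0.85 -2.55] F [-11.6  -5.7   6.3] M [-0.55  1.5  -1.28] w 45.9 ff 114
tool shift mm to target [  1.5   2.2 -47.1]
axial (push +) 14.1 lateral tool xy [ 6.5 -0.7] foot depth below mouth 44.1
side 762 [[-33.5, -32.9, 7.5], [-23.6, -6.2, 29.6], [12.0, 33.1, 61.7]]
axis at tip [6.5 0.9] slope deg [-32.2  -3.4] 3.61
top 387 [[-34.4, -32.9, 10.9], [-22.0, -5.9, 21.7], [2.4, 33.0, 60.8]]
axis at tip [-2.6  7.9] slope deg [-12.9 -21.6] 3.48
to start [  1.5   2.2 -47.1]
```

Call:
{"op": "jog_arm", "data": {"increments": [0, 0, 0, 8.5, 0, 0, 0, 8.5, 0, 0, 0, 8.5, 0, 0, 0, 8.5, 0, 0, 0, 8.5, 0, 0, 0, -8.5, 0, 0, 0, -8.5]}}

```text
t: 22.7
tool_pos: [586.8, -13.8, 150.9]
tool_rot: [0.251, -0.077, 0.965, 0.022]
force: [-11.5, -6.5, 6.5]
gripper_width: 0.54
finger_force: 115.0
```

```bash
python3 st.py; python3 hand.py|tail -1; cd pics; python3 -c "
import cv2
i=cv2.imread('side_a.png')[205:275,250:320];cv2.imwrite('z1.png',cv2.resize(i,(560,560),interpolation=2))"
```

```text
t 22.7 pos [586.8 -13.8 150.9] z [ 0.481  0.08  -0.873] y [-0.159  0.987  0.003] j [-0.24 -0.27  2.11  0.26  0.85 -2.1 ] F [-11.5  -6.5   6.5] M [-0.87  1.46 -1.44] w 46.1 ff 115
tool shift mm to target [  2.4   1.2 -47.1]
axial (push +) 14.2 lateral tool xy [ 5.5 -4.2] foot depth below mouth 44.1
to start [  2.4   1.2 -47.1]
```

View pics/z1.png

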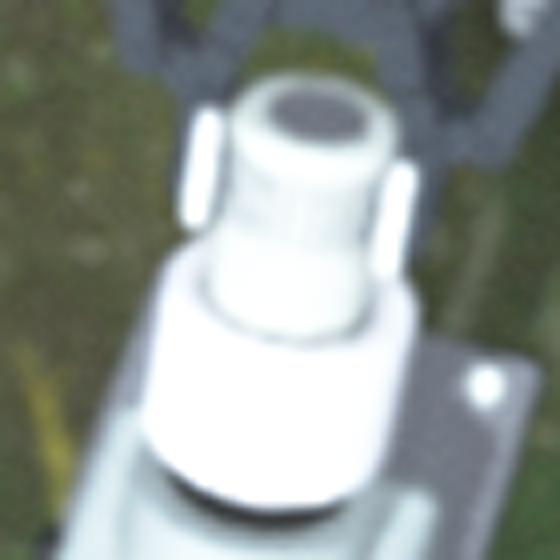

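Call:
{"op": "jog_arm", "data": {"increments": [0, 0, -0.001, -8, 0, 0, -0.001, 0, 0, 0, -0.001, 0, 0, 0, -0.001, 0, 0, 0, 0, 0]}}

```text
t: 23.3
tool_pos: [584.9, -14.0, 154.1]
tool_rot: [0.252, -0.143, 0.957, 0.004]
force: [-6.3, -3.7, 2.5]
gripper_width: 0.542
finger_force: 115.0
```

```bash
python3 st.py
```

```text
t 23.3 pos [584.9 -14.  154.1] z [ 0.481  0.08  -0.873] y [-0.277  0.959 -0.065] j [-0.25 -0.28  2.11  0.26  0.85 -2.24] F [-6.3 -3.7  2.5] M [-1.01  0.86  0.13] w 46.3 ff 115
tool shift mm to target [  2.2   1.4 -43.3]
axial (push +) 8.1 lateral tool xy [ 2.8 -1.9] foot depth below mouth 40.4
```

Call:
{"op": "jog_arm", "data": {"increments": [0, 0, -0.001, 0, 0, 0, 0, 0, 0, 0, 0, 0, 0, 0, 0, 0, 0, 0, 0, 0, 0, 0, 0, 0, 0, 0, 0, 0], "hand": 0.07}}

```text
t: 24.0
tool_pos: [584.3, -12.9, 153.8]
tool_rot: [0.252, -0.142, 0.957, 0.006]
force: [-0.7, -0.7, 0.0]
gripper_width: 0.822
finger_force: 0.0
```

```bash
python3 st.py
```

```text
t 24.0 pos [584.3 -12.9 153.8] z [ 0.48   0.083 -0.873] y [-0.275  0.96  -0.06 ] j [-0.24 -0.28  2.11  0.26  0.86 -2.24] F [-0.7 -0.7  0. ] M [-0.03  0.24 -0.04] w 70.2 ff 0
tool shift mm to target [  1.8   0.3 -43.4]
axial (push +) 3.0 lateral tool xy [-1.5 -0.4] foot depth below mouth 40.4
```

Released. Next I retreat along the tool axis, out of the camera's way, and look.

Call:
{"op": "jog_arm", "data": {"increments": [0, 0, -0.01, 0, 0, 0, -0.02, 0, 0, 0, -0.03, 0, 0, 0, -0.04, 0, 0, 0, -0.04, 0, 0.02, 0, -0.04, 0, 0.02, 0, -0.03, 0, 0, 0, 0, 0, 0, 0, 0, 0]}}

```text
t: 24.9
tool_pos: [450.0, -41.4, 319.2]
tool_rot: [0.253, -0.142, 0.957, 0.005]
force: [-0.3, 0.3, -0.6]
gripper_width: 0.817
finger_force: 0.0
```

```bash
cat > chk.py <<'E'
from fit import *
read=to(mouth)
c=capture('side');t=capture('top')
# free fit: cylinder body + lid about the holder axis
for n,k in(('side',c),('top',t)):
    X,ok=cloud(k);L=X-mouth;h=L@ax;r=np.linalg.norm(L-h[...,None]*ax,axis=-1)
    m=ok&(r<18)&(h>20)&(h<120);print(n,'lid height over mouth',m.sum(),np.percentile(h[m],[10,50,90]).round(1) if m.sum() else '')
th=np.linspace(0,2*np.pi,200);e1=np.cross([0,0,1],ax);e1/=np.linalg.norm(e1);e2=np.cross(ax,e1);o=[]
for k,(r0,c0) in((c,(205,250)),(t,(150,220))):
    i=cv2.resize(k['img'][r0:r0+70,c0:c0+70],(400,400),interpolation=2)[...,::-1].copy()
    o.append(i.copy())
    q=((mouth+58*ax+24*(np.outer(np.cos(th),e1)+np.outer(np.sin(th),e2)))@k['R'].T+k['t'])@k['K'].T
    uv=(q[:,:2]/q[:,2:]-[c0,r0]+.5)*400/70;cv2.polylines(o[-1],[uv.astype(np.int32)],True,(0,0,255),1)
cv2.imwrite('pics/fin.png',np.hstack(o))
for th_,p in(('wide_canister',(446,-251)),('pot_white',(676,167)),('red_bottle',None)):
    for d in silhouettes('top',th_)[:1]:
        X,ok=cloud(t);print(th_,d['extent'])
E
python3 chk.py
```

```text
t 24.9 pos [450.  -41.4 319.2] z [ 0.483  0.081 -0.872] y [-0.274  0.96  -0.063] j [-0.43 -0.79  2.17  0.29  1.34 -2.3 ] F [-0.3  0.3 -0.6] M [-0.04  0.23 -0.05] w 69.7 ff 0
tool shift mm to target [-38.    0.3 226. ]
side lid height over mouth 111 [57.1 58.9 59.8]
top lid height over mouth 205 [55.3 57.8 60.3]
wide_canister [340.8, 237.6, 371.0, 266.0]
pot_white [172.5, 145.7, 198.2, 165.7]
red_bottle [375.4, 110.9, 413.3, 153.9]
```

View pics/fin.png

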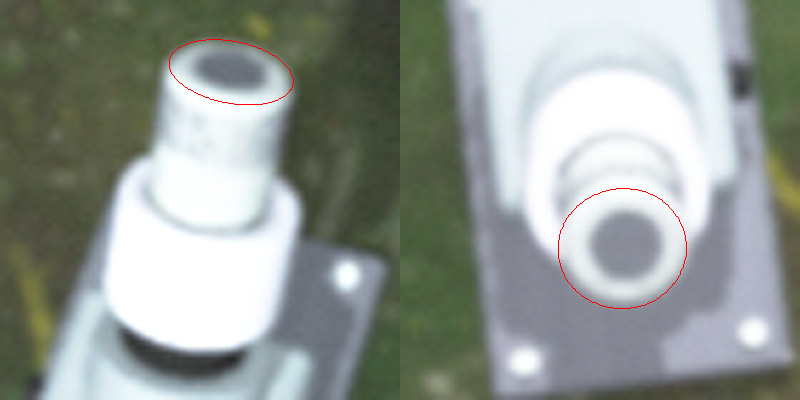

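The lid stands 58 to 59 mm over the mouth, against 58 mm expected when home, and the dark ring shows just above the rim at (220,225). The bystanders haven't moved.

```bash
python3 -c "
from workcell import *
print(close_job())"
```

```text
the job is handed in; nothing more can be done
None
```

The slim canister is fully home in the leaning holder and released; the mount was pressed by about 6–7 mm at most (estimated from about 15 N), the bystanders stand where they were, and the job is handed in at about 25 s; while tilting the tool, joint 3 read 0.055 against its listed lower limit of 0.06.

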